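# Index the dumpling-mould carousel by one hole

### The arm

A 6-joint arm with a two-finger parallel gripper is mounted at the origin on the work surface. World frame = base frame: x ahead of the robot, y to its left, z up, the work surface at z = 0. Lengths are in mm, angles in rad, forces in N, time in s.
With the tool pointing down it reaches from about 275 to 750 mm from the base axis. Payload 10.2 kg.
Tool frame: the origin (TCP) lies midway between the tips of the shut fingers; the grasp point (between the pads) lies 19 mm behind it; z points along the fingers, y is the line along which they close (so a half turn about z gives the same grasp; the last joint's range is limited). The gripper opens to 85 mm and grips with 20 to 120 N. Pads are 22 mm wide; open, the fingers measure 114 mm over their backs; the gripper's body (76 mm by 85 mm) begins 54 mm behind the grasp point. The pads swing forward as they close: fully open they stand 13 mm farther back than shut.
Start: joints at [0.922, 0.313, 1.498, -0, 1.331, -0.223], TCP at [216.864, 478.123, 231.294] pointing down, gripper open.
Joint ranges: [-2.94, 2.94], [-0.97, 2.17], [0.19, 2.56], [-1.23, 4.37], [0.02, 3.11], [-2.88, 2.88]. Speed limits (rad/s): [2.39, 2.39, 3.01, 3.14, 3.14, 3.14].

### API

Orientations are given as a unit quaternion [w, x, y, z].
In Python, from rig import ctrl gives the robot as it stands.
- The arm moves only by the tool send_rows, never from a script. Its argument "targets" is a list of rows, each a list of 7 numbers: the closure, from -1 (fully open) to 1 (shut), so that 0 is half open, then the shift along the tool's x, y, z in m, then the turn, a rotation vector about the tool's x, y, z in rad. In form: [[claw, dx, dy, dz, ax, ay, az], ...]. A call has exactly 10 rows; each row shifts and turns the commanded pose from where the row before left it, along the tool's axes as they then stand; what a row does not reach is not made up. A row lasts 1/8 s, in which the tool goes at most 62.5 mm and 10.7 degrees, less where a joint would pass 70% of its speed; a pose out of reach is approached as far as the arm can. A call with a gripper value outside its range is refused whole. The fingers move at their own pace and stop on an object; "squeeze" is the grip in N (left out, the last holds). Time passes only in rows, so rows that do not move let the fingers close, or fill a call up. It gives the time, the measured TCP pose, the force, the opening and the grip force at its end, in the units of the state.
- ctrl.sense(): the state, without advancing time (a new reading comes with each control period).
- ctrl.capture(name): name is "scene" or "top"; returns a dict with "img" (400x640x3 uint8, red, green, blue), "camera_matrix" (3x3 intrinsics, pixels), "R" (3x3) and "t" (3): a world point X has camera coordinates R X + t. Camera axes: x right, y down, z forward; pixel columns grow to the right and rows downward; lengths in mm; the calibration is good to about 2 mm. A picture is of the moment at which its call begins. There is no depth.
- ctrl.finish_job(): hands the job in; it is judged then, once.
Trained networks look in a picture, given as the dict that the camera call returned (one of the last four; its "shot" number tells which), for a name from the list of things; names that differ only in an ending like _2 or _b are one class to them, and where a whole thing is asked for, a point or a joint stands for the part that bears it (a point fixed in the world has none). Each returns a list of dicts, best first, with "score" (0 to 1); they miss things now and then, are a little off and sometimes report something else, mostly with a low value. They report only what shows in the picture. A call takes as long as a camera call. They do not tell look-alikes from the thing itself.
- ctrl.boxes_of(query, picture): "extent" ([left, top, width, height] in pixels, round what is visible of it).
- ctrl.landmark_of(query, picture): "point" ([column, row] in pixels: a listed point, or the origin of a listed thing).
The state is a dict: "time_s": time; "joints": joint angles; "dq": joint speeds; "tau": joint torques, N m; "eef_pos": TCP position; "ee_rot": TCP orientation; "force": force on the tool from outside, world axes, zero at the start; "wrist_torque": the same for the moment, N m; "grip_width": opening from 0.0 (shut) to 1.0 (fully open); "grip_force": force on a finger pad.
Only numpy, scipy, OpenCV 4.12 (cv2) and the standard library are available. Lean on these libraries where they do the work, as an engineer would, in place of code of your own. Each camera call takes 0.05 s, during which the arm holds its last target. There are 200 camera calls.

### The job

Bring the next dumpling mould round to the pointer: with the fingertips press the carousel's indexing plunger down in its collar, turn the table clockwise (seen from above) to the very next hole, one sixth of a turn, and let the plunger spring back up so that its tooth locks there. Do not turn the table backwards or past that hole, lift nothing, leave the steel dish sitting in the middle of the table and the jar, cup and rolling pin where they are, and finish clear of everything.

Things in the scene. Friction and masses are not known exactly. Their poses are not given: they have to be found in the camera images.
- carousel: Fixed grey round base, 320 mm across, 48 mm high; origin at the centre of its underside, on the table's turning axis. At the start the plunger points along its +x, the pointer is at -x. On top a fixed aluminium index ring (top 48 mm up, 8 thick) with six 16 mm square holes 60 degrees apart, 137 mm from the axis. Inside it turns a steel disc (radius 117, top 48 mm up).
- pointer (a point): Top of the small fixed steel pointer tongue on the base's rim, 162 mm from the axis, 54 mm up. A mould stands next to it at the start and at the next hole: the disc carries five white bowl-shaped moulds (64 mm across, 16 mm high) and the plunger's collar, 82 mm from the axis, 60 degrees apart.
- plunger_top (a point): Centre of the flat top of the plunger, a round dark steel button 53 mm across, 82 mm from the axis, 66 mm above the work surface when up. Around it, part of the turning disc, a steel collar 56 mm inside, 66 outside, rim 78 mm up (12 above the button). Fingertips fit inside, press the button, and can push on the collar's inner wall to turn the table. The point travels with table and plunger.
- tooth_tip (a point): Top of the plunger's 12 mm steel tooth, 137 mm from the axis, on the button's radius. An arm below the ring joins it to the button, so it sinks with it. When up it stands in a ring hole (1 mm below the ring's top) and locks the table with about 2 mm of play each way.
- plunger (a joint): How far the plunger is pressed, m: 0 up, 0.011 fully in. Spring: 4 N to start, 9 N fully in. Beyond about 0.007 the table is free. Let go between holes (fingertips off the button), the tooth rubs under the ring (plunger stays about 0.007 in), the table still turns, and the tooth snaps up to 0 by itself in the next hole it meets and stops the table.
- turntable (a joint): Angle of the table from its starting hole, rad, growing clockwise seen from above; the next hole is at 1.047. It turns easily (about 2 to 5 N pushed at the collar) and stays where it is left.
- dish: Loose shallow steel bowl, 72 mm across, 28 mm high, standing on the middle of the turntable; origin at the centre of its underside. It rides round with the table.
- jar: Loose closed jar, 68 mm across, 105 mm high, on the work surface; origin at the centre of its underside.
- cup: Loose white cup, 72 mm across, 75 mm high, on the work surface; origin at the centre of its underside.
- rolling_pin: Loose wooden rolling pin, 44 mm thick, 360 mm long along its own x, lying on the work surface; origin below its middle.
There are look-alikes about, which are no part of the job. Of the things that look like the dish, the middle-sized one is meant.

How it is judged:
By the outcome, as a careful person would: the job done as asked, in the order asked, and still so for the second after the job is handed in, with the robot touching nothing.
It also fails if it takes over 45 s, if anything falls off the work surface, if the arm or the gripper's body presses on something with over 40 N, if the wrist force passes 120 N, or if a joint passes its speed limit or range.

## Working session

There is one attempt and no reset: what is moved stays moved. The work goes in short steps, Python scripts to look and compute and a tool call to move; the robot and the scene stay as the last step left them, time stands still between calls to the robot, and variables do not carry over. Pictures are saved under pics/ and viewed, at most 12 in all, crops included, and the job is handed in when it is done.

Besides the shell and the picture viewer there is one more tool, called after ">>>" in YAML: its name, and indented under it one key for each argument. send_rows: Moves the arm, as the interface text tells. Its arguments: {"type":"object","properties":{"targets":{"type":"array"},"squeeze":{"type":"number"}},"required":["targets"]}

```bash
mkdir -p pics; cat > h.py <<'E'
import numpy as np, cv2
from rig import ctrl
def shot(c,n):
    p=ctrl.capture(c); cv2.imwrite(f'pics/{n}.png',cv2.cvtColor(np.asarray(p['img']),cv2.COLOR_RGB2BGR)); return p
def at(p,uv,z):
    K,R,t=[np.array(p[k],float) for k in('camera_matrix','R','t')]
    d=R.T@np.linalg.solve(K,[uv[0],uv[1],1]); c=-R.T@t
    return c+d*(z-c[2])/d[2]
E
python3 - <<'E'
from h import *
print(ctrl.sense())
for c in('top','scene'):
    p=shot(c,c+'0')
    for q,z in(('plunger_top',66),('tooth_tip',47),('pointer',54),('carousel',0),('dish',48),('jar',0),('cup',0),('rolling_pin',0)):
        for r in ctrl.landmark_of(q,p)[:4]: print(c,q,np.round(r['point']),round(r['score'],2),np.round(at(p,r['point'],z)))
E
```

```text
{'time_s': 0.0, 'joints': array([ 9.21617806e-01,  3.13476764e-01,  1.49842963e+00,  4.17479526e-06,
        1.33099282e+00, -2.23388487e-01]), 'dq': array([ 0.0011728 , -0.00059249,  0.00106681,  0.0009543 ,  0.00033035,
        0.00067101]), 'tau': array([-2.54028446e-04, -4.12265754e+01, -2.59743744e+01, -2.03449172e-04,
        4.17023824e-03,  1.88709276e-05]), 'eef_pos': array([216.69498732, 477.91674051, 230.72418506]), 'ee_rot': array([-2.77896287e-04,  2.11290879e-01,  9.77423009e-01, -5.91228860e-04]), 'force': array([-0.25342074, -0.07121275,  0.50921133]), 'wrist_torque': array([ 0.02354947,  0.00697164, -0.00015478]), 'grip_force': 0.0, 'grip_width': 0.9979886331752458}
top plunger_top [308. 186.] 0.77 [624.   3.  66.]
top tooth_tip [315. 166.] 0.75 [681. -15.  47.]
top pointer [273. 282.] 0.73 [392.  87.  54.]
top carousel [298. 224.] 0.55 [539.  28.   0.]
top dish [413. 228.] 0.82 [ 524. -258.   48.]
top dish [294. 218.] 0.66 [549.  37.  48.]
top dish [309. 119.] 0.52 [807.   0.  48.]
top jar [156. 217.] 0.86 [556. 395.   0.]
top cup [174. 278.] 0.6 [404. 339.   0.]
top rolling_pin [475. 204.] 0.65 [ 592. -431.    0.]
top rolling_pin [297. 218.] 0.51 [554.  31.   0.]
scene plunger_top [320. 196.] 0.57 [628.  10.  66.]
scene tooth_tip [460. 186.] 0.54 [614. 362.  47.]
scene pointer [341. 143.] 0.84 [406.  91.  54.]
scene carousel [324. 189.] 0.61 [532.  29.   0.]
scene dish [330. 278.] 0.87 [861.   9.  48.]
scene dish [322. 176.] 0.83 [537.  26.  48.]
scene dish [211. 196.] 0.68 [ 579. -255.   48.]
scene jar [462. 186.] 0.58 [562. 395.   0.]
scene cup [427. 152.] 0.94 [404. 344.   0.]
scene rolling_pin [145. 222.] 0.65 [ 599. -425.    0.]
```

View pics/top0.png

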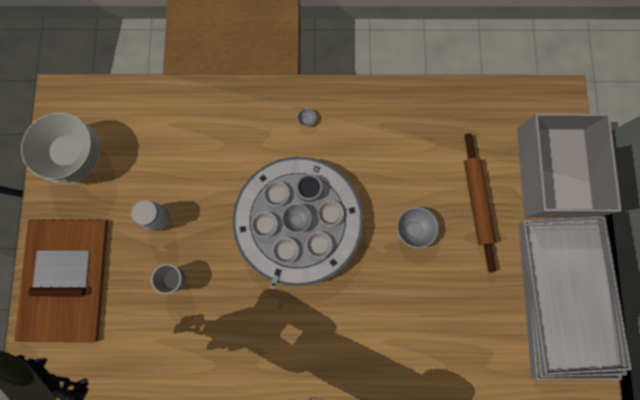

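View pics/scene0.png

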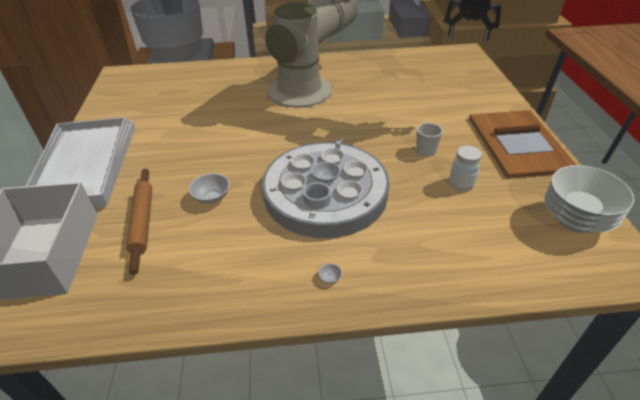

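The things meant: dish candidates in the top picture are at (413,228), (294,218) and (309,119). The middle one in size is at (294,218), in the middle of the turntable, so it fits. I'll refine the carousel pose and confirm it with a crop.

```bash
cat >> h.py <<'E'
def proj(p,X):
    K,R,t=[np.array(p[k],float) for k in('camera_matrix','R','t')]
    c=K@(R@np.array(X,float)+t); return c[:2]/c[2]
def model(c,th,r,z): return [c[0]+r*np.cos(th),c[1]+r*np.sin(th),z]
E
python3 - <<'E'
from h import *
from scipy.optimize import least_squares
P={c:shot(c,c+'1') for c in('top','scene')}
obs=[]
for c,p in P.items():
    for q,off in(('plunger_top',(82,66)),('tooth_tip',(137,47)),('pointer',(-162,54)),('carousel',(0,0))):
        for r in ctrl.landmark_of(q,p)[:1]: obs.append((p,np.array(r['point']),off))
f=lambda v:np.concatenate([proj(p,model(v[:2],v[2],*o))-u for p,u,o in obs])
s=least_squares(f,[552,33,-.36],loss='soft_l1',f_scale=1.); print(s.x,np.round(s.fun.reshape(-1,2),1))
c,th=s.x[:2],s.x[2]
print('plunger',model(c,th,82,66),'end',model(c,th-np.pi/3,82,66))
out=[]
for n,p in P.items():
    k=8;u=proj(p,[*c,50]);a=cv2.cvtColor(np.asarray(p['img']),cv2.COLOR_RGB2BGR)
    x0,y0=int(u[0])-45 if n=='top' else int(u[0])-50,int(u[1])-70
    w,h=(90,140)if n=='top' else (100,140)
    x0,w=int(u[0])-66,132
    k=4.5
    b=cv2.resize(a[y0:y0+h,x0:x0+w],(396,420),interpolation=cv2.INTER_CUBIC); kx=396/132;
    for r,z,dt in((160,48,0),(33,78,None),(137,47,1)):
        for i in range(48):
            t=i*np.pi/24
            if dt is None: X=np.array(model(c,th,82,z))+[33*np.cos(t),33*np.sin(t),0]
            elif dt==1:
                if i%8: continue
                X=model(c,th+t,r,z)
            else: X=model(c,t,r,z)
            q=(proj(p,X)-[x0,y0]+.5)*3; cv2.circle(b,tuple(int(v) for v in q),1,(0,0,255),-1)
    out.append(b)
cv2.imwrite('pics/c1.png',np.hstack(out))
E
```

```text
[ 5.46857700e+02  3.14708611e+01 -3.73612131e-01] [[-0.1  2.1]
 [-0.9 -1.1]
 [-2.3 -0.5]
 [-0.8 -0.6]
 [-1.4 -3.8]
 [-4.8 -1.5]
 [-0.9  2.3]]
plunger [np.float64(623.2009351993331), np.float64(1.542439318602355), 66] end [np.float64(559.1105439884115), np.float64(-49.60853090123824), 66]
```

View pics/c1.png

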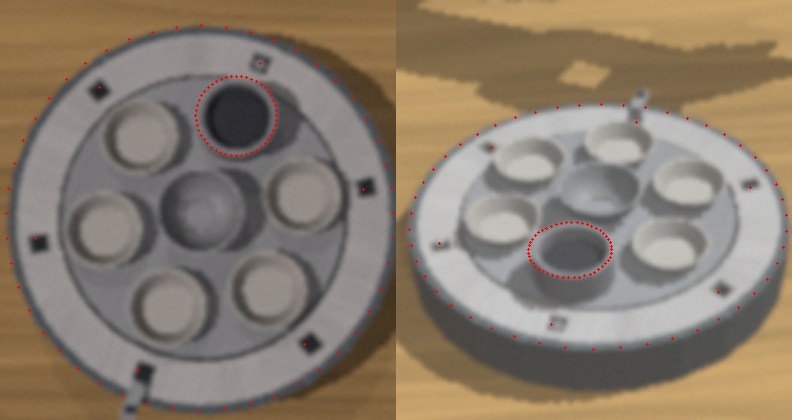

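The crop confirms it: the modelled circles match the collar (237,116 in the top crop), the holes and the rim to about 1 px. The dish meant sits mid-table (203,210). Going above the collar with the fingers shut.

>>> send_rows:
  targets:
    - [1, -0.0405, -0.019, 0, 0, 0, 0]
    - [1, -0.0405, -0.019, 0, 0, 0, 0]
    - [1, -0.0405, -0.019, 0, 0, 0, 0]
    - [1, -0.0405, -0.019, 0, 0, 0, 0]
    - [1, -0.0405, -0.019, 0, 0, 0, 0]
    - [1, -0.0405, -0.019, 0, 0, 0, 0]
    - [1, -0.0405, -0.019, 0, 0, 0, 0]
    - [1, -0.0405, -0.019, 0, 0, 0, 0]
    - [1, -0.0405, -0.019, 0, 0, 0, 0]
    - [1, -0.0405, -0.019, 0, 0, 0, 0]

```text
time_s: 2.65
eef_pos: [508.1, 136.5, 231.4]
ee_rot: [0.0, 0.211, 0.977, 0.0]
force: [0.3, 0.7, -0.5]
grip_width: -0.004
grip_force: 0.0
```

>>> send_rows:
  targets:
    - [1, -0.0405, -0.019, 0, 0, 0, 0]
    - [1, -0.0405, -0.019, 0, 0, 0, 0]
    - [1, -0.0405, -0.019, 0, 0, 0, 0]
    - [1, -0.0405, -0.019, 0, 0, 0, 0]
    - [1, 0, 0, 0.03, 0, 0, 0]
    - [1, 0, 0, 0.03, 0, 0, 0]
    - [1, 0, 0, 0.03, 0, 0, 0]
    - [1, 0, 0, 0.03, 0, 0, 0]
    - [1, 0, 0, 0.01, 0, 0, 0]
    - [1, 0, 0, 0, 0, 0, 0]

```text
time_s: 3.9
eef_pos: [623.5, 1.7, 101.5]
ee_rot: [-0.0, 0.211, 0.977, -0.0]
force: [0.5, -0.3, 0.7]
grip_width: -0.002
grip_force: 0.0
```

```bash
python3 - <<'E'
from h import *
s=ctrl.sense(); print(s['time_s'],s['eef_pos'],s['ee_rot'],s['force'],s['joints'],s['grip_width'])
o=[]
for c in('top','scene'):
    p=shot(c,c+'2'); u=proj(p,s['eef_pos']); print(u)
    x,y=int(u[0])-50,int(u[1])-50
    b=cv2.resize(cv2.cvtColor(np.asarray(p['img']),cv2.COLOR_RGB2BGR)[y:y+100,x:x+100],(400,400),interpolation=2)
    q=(u-[x,y]+.5)*4; cv2.circle(b,tuple(int(v) for v in q),2,(0,0,255),-1); o.append(b)
cv2.imwrite('pics/c2.png',np.hstack(o))
E
```

```text
3.9 [623.45916407   1.65399182 101.45920543] [-9.58062204e-05  2.11297036e-01  9.77421891e-01 -1.55296985e-05] [ 0.48479776 -0.26203119  0.70541191] [-1.84974726e-01  6.45560609e-01  1.33782429e+00 -2.80482959e-05
  1.15840016e+00 -1.32995627e+00] -0.00219362716087646
[308.21665726 183.92738318]
[315.37722853 183.31255746]
```

View pics/c2.png

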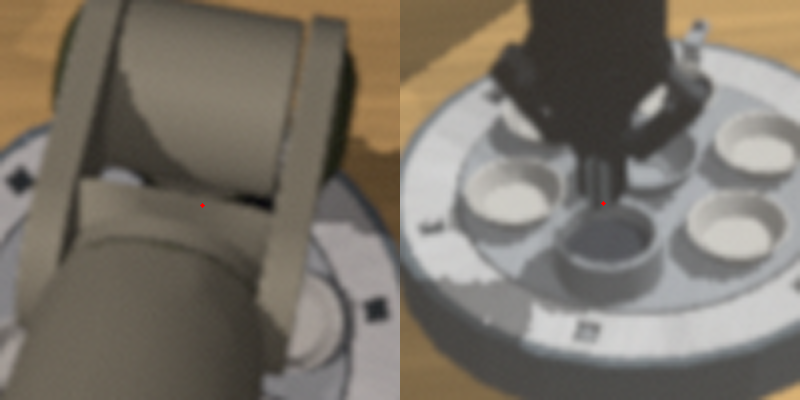

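Fingertips are over the collar (scene crop, tip at 603,203, collar centre about 605,240 lower down). Lowering and pressing.

>>> send_rows:
  targets:
    - [1, 0, 0, 0.01, 0, 0, 0]
    - [1, 0, 0, 0.01, 0, 0, 0]
    - [1, 0, 0, 0.01, 0, 0, 0]
    - [1, 0, 0, 0.003, 0, 0, 0]
    - [1, 0, 0, 0.003, 0, 0, 0]
    - [1, 0, 0, 0.003, 0, 0, 0]
    - [1, 0, 0, 0.003, 0, 0, 0]
    - [1, 0, 0, 0.0025, 0, 0, 0]
    - [1, 0, 0, 0, 0, 0, 0]
    - [1, 0, 0, 0, 0, 0, 0]

```text
time_s: 5.25
eef_pos: [623.5, 1.7, 57.6]
ee_rot: [0.0, 0.211, 0.977, -0.0]
force: [-4.3, 0.8, 7.1]
grip_width: -0.002
grip_force: 3.7
```

>>> send_rows:
  targets:
    - [1, 0, 0, 0.0012, 0, 0, -0.05]
    - [1, 0, -0.0025, 0, 0, 0, 0]
    - [1, 0, -0.0025, 0, 0, 0, 0]
    - [1, 0, -0.0025, 0, 0, 0, 0]
    - [1, 0, -0.0025, 0, 0, 0, 0]
    - [1, 0.0003, -0.002, 0, 0, 0, 0.025]
    - [1, 0.0003, -0.002, 0, 0, 0, 0.025]
    - [1, 0.0006, -0.0041, 0, 0, 0, 0.05]
    - [1, 0.0006, -0.0041, 0, 0, 0, 0.05]
    - [1, 0, 0, 0, 0, 0, 0]

```text
time_s: 6.5
eef_pos: [613.6, -18.1, 56.8]
ee_rot: [0.001, 0.26, 0.966, 0.0]
force: [-1.6, 0.7, 7.7]
grip_width: -0.0
grip_force: 3.9
```

```bash
python3 - <<'E'
from h import *
s=ctrl.sense(); print(s['time_s'],s['eef_pos'],s['force'],s['wrist_torque'],2*np.arctan2(s['ee_rot'][2],s['ee_rot'][1])); e=s['eef_pos'][:2]-[546.9,31.5]; print(np.hypot(*e),np.arctan2(e[1],e[0])+.3736)
o=[]
for c in('top','scene'):
    p=shot(c,c+'3'); u=proj(p,[547,31,50]); x,y=int(u[0])-70,int(u[1])-70
    for q,z in(('plunger_top',57),('tooth_tip',38)):
        for r in ctrl.landmark_of(q,p)[:1]:
            w=at(p,r['point'],z)[:2]-[546.9,31.5]; print(c,q,r['score'],np.hypot(*w),np.arctan2(w[1],w[0])+.3736)
    o.append(cv2.resize(cv2.cvtColor(np.asarray(p['img']),cv2.COLOR_RGB2BGR)[y:y+140,x:x+140],(400,400),interpolation=2))
cv2.imwrite('pics/c3.png',np.hstack(o))
E
```

```text
6.5 [613.56474079 -18.11481966  56.76422676] [-1.59205788  0.65816321  7.65814243] [ 0.13235263  0.34699293 -0.0178223 ] 2.6149792983680817
83.10125146302408 -0.26620694722810984
top plunger_top 0.25 349.06773741341885 1.9434984900082388
scene plunger_top 0.54 81.61849741717242 -0.17727272079774298
scene tooth_tip 0.27 317.0758021223892 2.2576406669202504
```

View pics/c3.png

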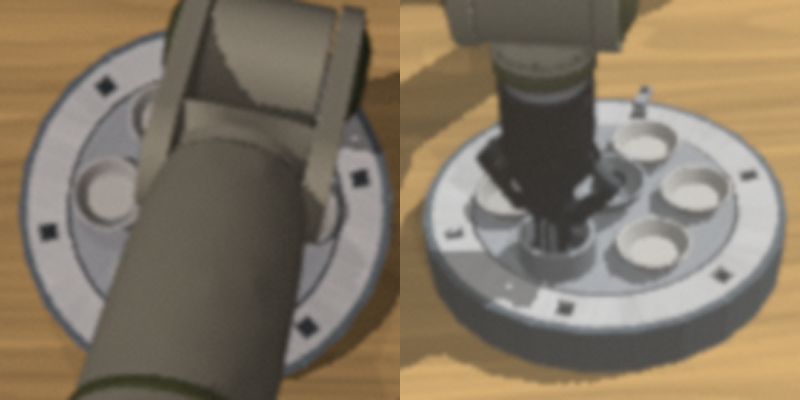

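The start hole (565,307 in the scene crop) is empty now and the collar has moved with the fingers, about 0.17 rad so far. Carrying on round the arc.

>>> send_rows:
  targets:
    - [1, 0.0005, -0.0041, 0, 0, 0, 0.05]
    - [1, 0.0005, -0.0041, 0, 0, 0, 0.05]
    - [1, 0.0005, -0.0041, 0, 0, 0, 0.05]
    - [1, 0.0005, -0.0041, 0, 0, 0, 0.05]
    - [1, 0.0005, -0.0041, 0, 0, 0, 0.05]
    - [1, 0.0005, -0.0041, 0, 0, 0, 0.05]
    - [1, 0.0005, -0.0041, 0, 0, 0, 0.05]
    - [1, 0.0005, -0.0041, 0, 0, 0, 0.05]
    - [1, 0.0005, -0.0041, 0, 0, 0, 0.05]
    - [1, 0, 0, 0, 0, 0, 0]

```text
time_s: 8.05
eef_pos: [585.7, -42.1, 56.6]
ee_rot: [0.001, 0.469, 0.883, 0.0]
force: [-2.2, 2.7, 8.0]
grip_width: 0.001
grip_force: 4.0
```

```bash
cat > st.py <<'E'
from h import *
import sys
s=ctrl.sense(); e=s['eef_pos'][:2]-[546.9,31.5]; print(s['time_s'],s['eef_pos'],s['force'],np.hypot(*e),-np.arctan2(e[1],e[0])-.3736,'yaw',2*np.arctan2(s['ee_rot'][2],s['ee_rot'][1]))
P={}
for c in('top','scene'):
    p=P[c]=shot(c,c+sys.argv[1])
    for q,z in(('plunger_top',float(sys.argv[2])),('tooth_tip',float(sys.argv[2])-19)):
        for r in ctrl.landmark_of(q,p)[:1]:
            w=at(p,r['point'],z)[:2]-[546.9,31.5]; print(c,q,r['score'],np.hypot(*w),-np.arctan2(w[1],w[0])-.3736)
o=[]
for c,p in P.items():
    u=proj(p,[547,31,50]); x,y=int(u[0])-70,int(u[1])-70
    o.append(cv2.resize(cv2.cvtColor(np.asarray(p['img']),cv2.COLOR_RGB2BGR)[y:y+140,x:x+140],(400,400),interpolation=2))
cv2.imwrite(f'pics/c{sys.argv[1]}.png',np.hstack(o))
E
python3 st.py 4 57
```

```text
8.05 [585.65410123 -42.11024593  56.60171143] [-2.19741771  2.7357613   7.99238078] 83.18863304338402 0.7125921676243863 yaw 2.165134195929499
scene plunger_top 0.39 86.84143650575011 0.5675494614473389
scene tooth_tip 0.33 15.60731477347029 2.6381889894105965
```

View pics/c4.png

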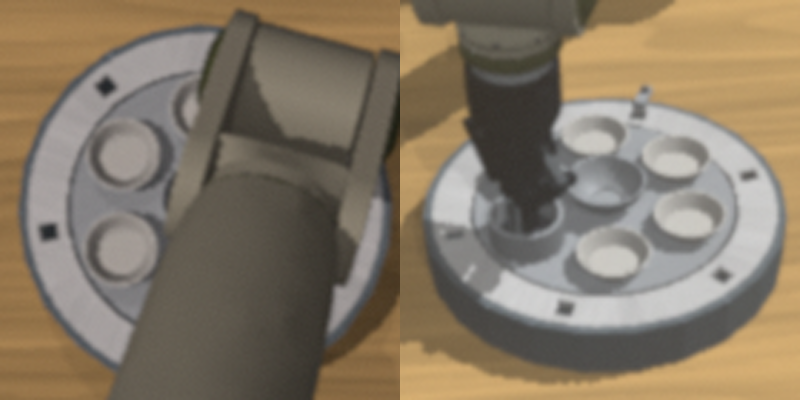

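The table stands near 0.6 rad, collar at (525,225) in the scene crop and target hole at (450,232). Now a little further, then fingertips off the button (still below the collar rim).

>>> send_rows:
  targets:
    - [1, 0.0005, -0.0041, 0, 0, 0, 0.05]
    - [1, 0.0005, -0.0041, 0, 0, 0, 0.05]
    - [1, 0, 0, -0.004, 0, 0, 0]
    - [1, 0, 0, -0.005, 0, 0, 0]
    - [1, 0, 0, -0.004, 0, 0, 0]
    - [1, 0, 0, 0, 0, 0, 0]
    - [1, 0.0002, -0.0016, 0, 0, 0, 0.02]
    - [1, 0.0002, -0.0016, 0, 0, 0, 0.02]
    - [1, 0.0002, -0.0016, 0, 0, 0, 0.02]
    - [1, 0.0002, -0.0016, 0, 0, 0, 0.02]

```text
time_s: 9.6
eef_pos: [571.7, -48.2, 68.6]
ee_rot: [-0.0, 0.547, 0.837, -0.0]
force: [1.0, 0.5, 0.6]
grip_width: -0.001
grip_force: 0.0
```

```bash
python3 st.py 5 59
```

```text
9.6 [571.68047694 -48.16456102  68.57404364] [1.02498901 0.54011291 0.56553073] 83.42969687442937 0.8956236691170878 yaw 1.9843528650515836
scene plunger_top 0.67 85.39348143010174 0.8023443626103199
scene tooth_tip 0.53 442.1663729106247 0.9805968362026536
```

>>> send_rows:
  targets:
    - [1, 0, 0, -0.001, 0, 0, 0]
    - [1, 0.0002, -0.0016, 0, 0, 0, 0.02]
    - [1, 0.0002, -0.0016, 0, 0, 0, 0.02]
    - [1, 0.0002, -0.0016, 0, 0, 0, 0.02]
    - [1, 0.0002, -0.0016, 0, 0, 0, 0.02]
    - [1, 0.0002, -0.0016, 0, 0, 0, 0.02]
    - [1, 0.0002, -0.0016, 0, 0, 0, 0.02]
    - [1, 0.0002, -0.0016, 0, 0, 0, 0.02]
    - [1, 0.0002, -0.0016, 0, 0, 0, 0.02]
    - [1, 0, 0, 0, 0, 0, 0]

```text
time_s: 11.15
eef_pos: [560.2, -51.4, 71.2]
ee_rot: [0.002, 0.612, 0.791, 0.0]
force: [0.1, 0.4, 10.7]
grip_width: 0.002
grip_force: 5.2
```

```bash
python3 st.py 6 59
```

```text
11.15 [560.16377454 -51.35252048  71.20693053] [ 0.11834947  0.35049382 10.71199355] 83.90749588173426 1.0384543180896566 yaw 1.8249413253740905
scene plunger_top 0.4 83.88825944554688 0.7921051259547904
```

View pics/c6.png

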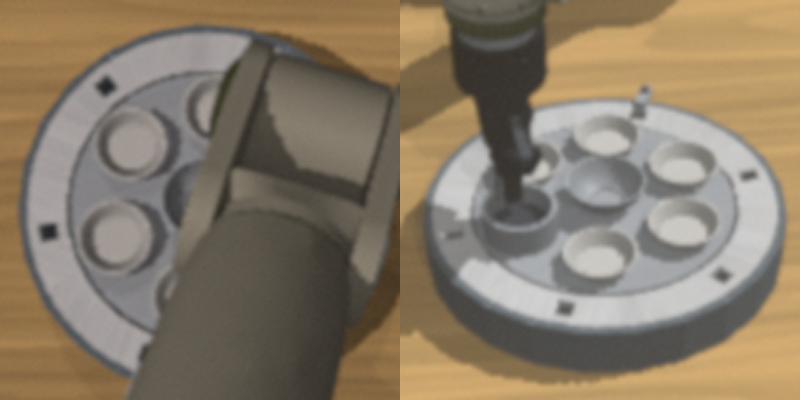

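```bash
python3 - <<'E'
from h import *
from scipy.optimize import minimize_scalar
P=ctrl.capture('scene'),ctrl.capture('top')
# table angle from image: edge score of mould rims (outer r32 at z64), visible ones found by gradient
c=np.array([546.9,31.5])
for nm,pc in (('scene',P[0]),('top',P[1])):
    for k in ('3','4','5','6'):
        g=cv2.imread(f'pics/{nm}{k}.png',0).astype(float); G=np.hypot(cv2.Sobel(g,6,1,0),cv2.Sobel(g,6,0,1))
        def sc(a):
            v=[]
            for j in range(1,6):
                m=model(c,-.3736-a-j*np.pi/3,82,64)
                q=[proj(pc,[m[0]+32*np.cos(t),m[1]+32*np.sin(t),64]) for t in np.arange(0,6.28,.2)]
                q=np.array(q,np.float32)
                v.append(cv2.remap(G.astype(np.float32),q[:,:1],q[:,1:],1).mean())
            return np.mean(v)
        A=np.arange(0,1.047,.01); S=[sc(a) for a in A]; o=np.argsort(S)[::-1][:3]; print(nm,k,A[o],np.array(S)[o])
s=ctrl.sense(); p=P[0]
a=cv2.imread('pics/scene6.png'); u=proj(p,s['eef_pos']); x,y=int(u[0])-40,int(u[1])-50
b=cv2.resize(a[y:y+80,x:x+80],(600,600),interpolation=2)
cv2.circle(b,tuple(int(v) for v in (u-[x,y]+.5)*7.5),3,(0,0,255),-1)
b=np.clip(b.astype(float)*1.8,0,255).astype('uint8'); cv2.imwrite('pics/z6.png',b)
E
```

```text
scene 3 [0.23 0.24 0.22] [103.35532 103.1447  102.32017]
scene 4 [0.66 0.67 0.65] [129.44719 128.75984 128.54399]
scene 5 [0.76 0.77 0.75] [140.89938 140.13399 138.96909]
scene 6 [0.8  0.79 0.81] [138.21846 137.89612 137.10336]
top 3 [0.37 0.36 0.35] [43.848526 43.81704  43.667408]
top 4 [0.77 0.78 0.75] [52.80827  52.637226 52.56832 ]
top 5 [0.89 0.9  0.88] [55.86664  55.816017 55.65869 ]
top 6 [0.92 0.91 0.93] [59.78762  59.6829   59.348103]
```

View pics/z6.png

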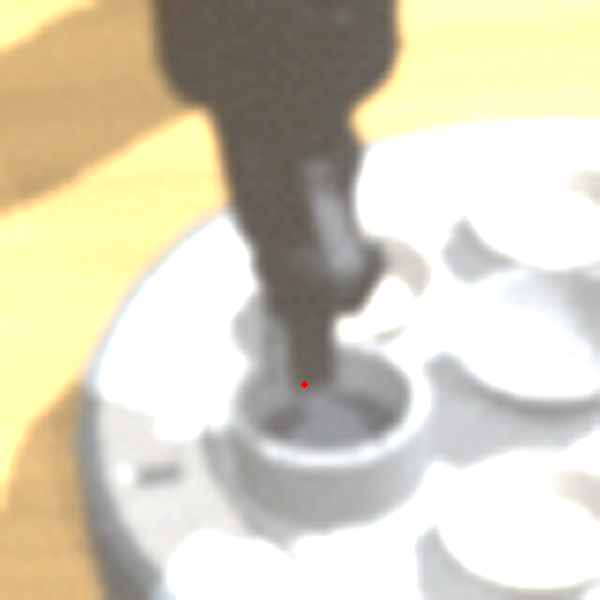

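The moulds show the table at about 0.82 rad. It was carried by friction and has stayed put since I let go. The fingers are too high and ride on the collar rim, with about 10 N upward. I'll lift clear, go back over the collar's centre without touching, and look.

>>> send_rows:
  targets:
    - [1, 0, 0, -0.006, 0, 0, 0]
    - [1, 0, 0, -0.01, 0, 0, 0]
    - [1, 0, 0, -0.01, 0, 0, 0]
    - [1, 0, 0, -0.01, 0, 0, 0]
    - [1, 0, 0.005, -0.02, 0, 0, 0]
    - [1, 0.001, 0.01, -0.02, 0, 0, 0]
    - [1, 0.001, 0.002, -0.02, 0, 0, 0]
    - [1, 0, 0, 0, 0, 0, 0]
    - [1, 0, 0, 0, 0, 0, 0]
    - [1, 0, 0, 0, 0, 0, 0]

```text
time_s: 12.8
eef_pos: [574.8, -44.7, 164.7]
ee_rot: [-0.001, 0.612, 0.791, -0.0]
force: [0.1, 0.9, -0.6]
grip_width: -0.001
grip_force: 0.0
```

```bash
python3 st.py 7 59; python3 - <<'E'
from h import *
p=ctrl.capture('scene'); c=np.array([546.9,31.5])
a=cv2.imread('pics/scene7.png'); u=proj(p,[566,-40,60]); x,y=int(u[0])-50,int(u[1])-65
b=cv2.resize(a[y:y+100,x:x+100],(600,600),interpolation=2)
for ang,col in((.75,(0,0,255)),(.85,(0,255,0))):
    m=model(c,-.3736-ang,82,78)
    for t in np.arange(0,6.28,.1): cv2.circle(b,tuple(int(v) for v in (proj(p,[m[0]+33*np.cos(t),m[1]+33*np.sin(t),78])-[x,y]+.5)*6),1,col,-1)
cv2.imwrite('pics/z7.png',b)
E
```

```text
12.8 [574.76728399 -44.68940012 164.73249068] [ 0.05370588  0.92332042 -0.62698069] 81.1258911074645 0.8465481007819176 yaw 1.8256545713797847
scene plunger_top 0.59 76.92580364370316 0.7385117267469754
```

View pics/z7.png

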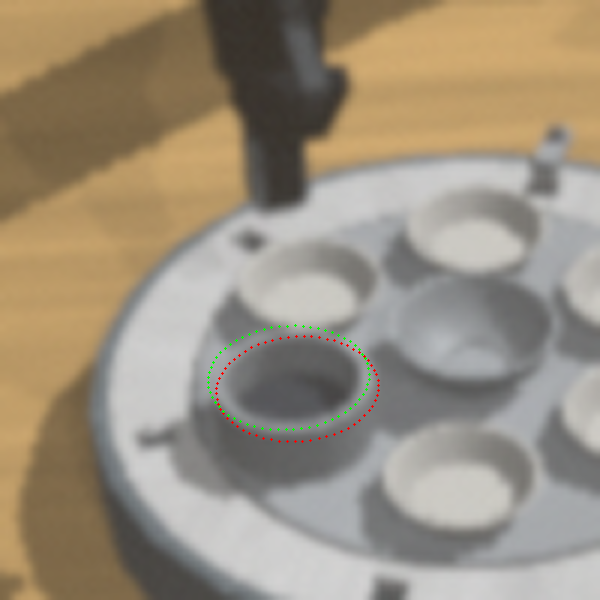

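The rim fits the green circle (table about 0.85 rad), and the dish and moulds are undisturbed. Going down in the middle of the collar to z≈62, above the button (59 while the tooth rubs), then pushing the wall.

>>> send_rows:
  targets:
    - [1, 0, 0, 0.03, 0, 0, 0]
    - [1, 0, 0, 0.03, 0, 0, 0]
    - [1, 0, 0, 0.02, 0, 0, 0]
    - [1, 0, 0, 0.01, 0, 0, 0]
    - [1, 0, 0, 0.008, 0, 0, 0]
    - [1, 0, 0, 0.0055, 0, 0, 0]
    - [1, 0, -0.003, 0, 0, 0, 0]
    - [1, 0, -0.003, 0, 0, 0, 0]
    - [1, 0, -0.003, 0, 0, 0, 0]
    - [1, 0, 0, 0, 0, 0, 0]

```text
time_s: 14.4
eef_pos: [566.4, -47.1, 62.3]
ee_rot: [0.0, 0.612, 0.791, 0.0]
force: [0.4, -0.1, 0.3]
grip_width: -0.006
grip_force: 0.0
```

>>> send_rows:
  targets:
    - [1, 0, -0.0015, 0, 0, 0, 0.01]
    - [1, 0, -0.0015, 0, 0, 0, 0.01]
    - [1, 0, -0.0015, 0, 0, 0, 0.01]
    - [1, 0, -0.0015, 0, 0, 0, 0.01]
    - [1, 0, -0.0015, 0, 0, 0, 0.01]
    - [1, 0, -0.0015, 0, 0, 0, 0.01]
    - [1, 0, -0.0015, 0, 0, 0, 0.01]
    - [1, 0, -0.0015, 0, 0, 0, 0.01]
    - [1, 0, 0, 0, 0, 0, 0]
    - [1, 0, 0, 0, 0, 0, 0]

```text
time_s: 15.65
eef_pos: [556.2, -48.9, 62.3]
ee_rot: [0.001, 0.643, 0.766, 0.002]
force: [9.0, 5.2, -3.5]
grip_width: 0.001
grip_force: 4.3
```

```bash
python3 st.py 8 59
```

```text
15.65 [556.18407711 -48.86281662  62.34170265] [ 8.96564715  5.21631617 -3.50633708] 80.89731999680738 1.082179185319217 yaw 1.744893763650965
top tooth_tip 0.42 331.68303817219584 -2.3910819507857117
scene plunger_top 0.64 80.12783075873348 0.8881635238651959
```

>>> send_rows:
  targets:
    - [1, 0.0003, -0.001, 0, 0, 0, 0.01]
    - [1, 0.0003, -0.001, 0, 0, 0, 0.01]
    - [1, 0.0003, -0.001, 0, 0, 0, 0.01]
    - [1, 0.0003, -0.001, 0, 0, 0, 0.01]
    - [1, 0, 0, 0, 0, 0, 0]
    - [1, 0, 0, 0, 0, 0, 0]
    - [1, 0, 0, 0, 0, 0, 0]
    - [1, 0, 0, 0, 0, 0, 0]
    - [1, 0, 0, 0, 0, 0, 0]
    - [1, 0, 0, 0, 0, 0, 0]

```text
time_s: 17.2
eef_pos: [552.2, -49.0, 62.4]
ee_rot: [0.002, 0.658, 0.753, 0.001]
force: [8.4, 2.5, -3.9]
grip_width: 0.0
grip_force: 4.4
```

```bash
python3 st.py 9 59
```

```text
17.2 [552.23192749 -48.95024422  62.40919864] [ 8.40937508  2.52054034 -3.90395907] 80.62674026637677 1.1310170232439085 yaw 1.7050086896704642
top plunger_top 0.69 11.996718754844515 2.121778722592797
top tooth_tip 0.47 4.730432101518591 0.7126432330237356
scene plunger_top 0.62 82.31584719054717 0.8543415829449301
```

View pics/c9.png

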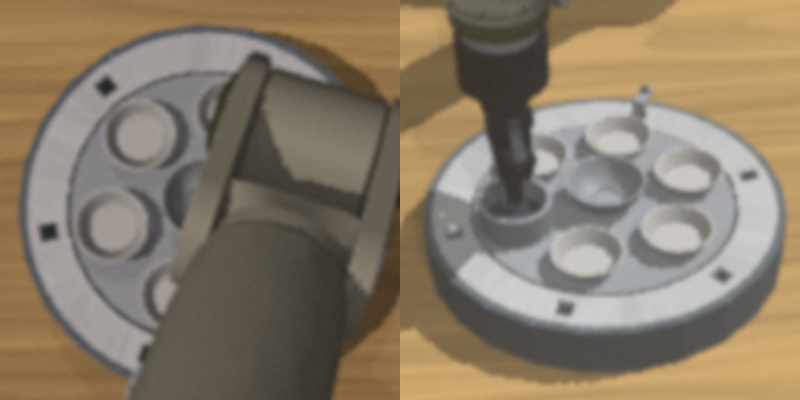

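>>> send_rows:
  targets:
    - [1, 0.0002, -0.001, 0, 0, 0, 0.01]
    - [1, 0.0002, -0.001, 0, 0, 0, 0.01]
    - [1, 0, 0, 0, 0, 0, 0]
    - [1, 0, 0, 0, 0, 0, 0]
    - [1, 0, 0, 0, 0, 0, 0]
    - [1, 0, 0, 0, 0, 0, 0]
    - [1, 0, 0, 0, 0, 0, 0]
    - [1, 0, 0, 0, 0, 0, 0]
    - [1, 0, 0, 0, 0, 0, 0]
    - [1, 0, 0, 0, 0, 0, 0]

```text
time_s: 18.75
eef_pos: [550.1, -48.9, 62.4]
ee_rot: [0.002, 0.666, 0.746, 0.001]
force: [9.0, 0.3, -3.3]
grip_width: 0.001
grip_force: 4.0
```

```bash
python3 st.py 10 59 | head -1; python3 - <<'E'
from h import *
# angle short of the hole: rotate the start picture's table about its axis, match visible moulds (left part of table)
p=ctrl.capture('top'); c=[546.9,31.5]
def rect(f):
    H=[]
    src=[[400,-120],[700,-120],[700,180],[400,180]]
    im=np.array([proj(p,[x,y,64]) for x,y in src],np.float32)
    dst=np.array([[(180-y)*2,(700-x)*2] for x,y in src],np.float32)
    return cv2.warpPerspective(cv2.imread(f,0),cv2.getPerspectiveTransform(im,dst),(600,600))
A=rect('pics/top0.png').astype(float)
ctr=((180-c[1])*2,(700-c[0])*2)
for k in('9','10'):
    B=rect(f'pics/top{k}.png').astype(float)
    yy,xx=np.mgrid[:600,:600]; r=np.hypot(xx-ctr[0],yy-ctr[1]); ang=np.degrees(np.arctan2(-(yy-ctr[1]),xx-ctr[0]))%360
    M=(r>90)&(r<228)&(ang>120)&(ang<225)
    S=[]
    D=np.arange(-15,16,.5)
    for d in D:
        R=cv2.warpAffine(A,cv2.getRotationMatrix2D(ctr,float(d),1),(600,600)); S.append(np.corrcoef(R[M],B[M])[0,1])
    print(k,D[np.argmax(S)],max(S))   # + = ccw = short of the hole by that many degrees
E
```

```text
18.75 [550.05961865 -48.92500458  62.40594926] [ 9.03352056  0.31381479 -3.30036576] 80.4870458623408 1.1579299988536225 yaw 1.6850970918913906
9 4.5 0.9823744531419373
10 2.5 0.9872174877368148
```

Matching the mould pattern against the start picture gives 2.5° still to go. Pushing in small steps.

>>> send_rows:
  targets:
    - [1, 0.0002, -0.001, 0, 0, 0, 0.01]
    - [1, 0, 0, 0, 0, 0, 0]
    - [1, 0.0002, -0.001, 0, 0, 0, 0.01]
    - [1, 0, 0, 0, 0, 0, 0]
    - [1, 0.0001, -0.0005, 0, 0, 0, 0.005]
    - [1, 0, 0, 0, 0, 0, 0]
    - [1, 0.0001, -0.0005, 0, 0, 0, 0.005]
    - [1, 0, 0, 0, 0, 0, 0]
    - [1, 0, 0, 0, 0, 0, 0]
    - [1, 0, 0, 0, 0, 0, 0]

```text
time_s: 20.35
eef_pos: [546.2, -48.9, 62.7]
ee_rot: [0.001, 0.676, 0.736, 0.0]
force: [2.0, -0.5, 6.0]
grip_width: -0.001
grip_force: 2.8
```

The upward force jumped to 6 N and the sideways force dropped: the tooth has come up into the hole and the button presses on the fingertips. Lifting straight off to let it rise fully.

>>> send_rows:
  targets:
    - [1, 0, 0, -0.002, 0, 0, 0]
    - [1, 0, 0, -0.002, 0, 0, 0]
    - [1, 0, 0, -0.004, 0, 0, 0]
    - [1, 0, 0, -0.01, 0, 0, 0]
    - [1, 0, 0, -0.03, 0, 0, 0]
    - [1, 0, 0, -0.05, 0, 0, 0]
    - [1, 0, 0, -0.05, 0, 0, 0]
    - [1, 0.04, 0, -0.04, 0, 0, 0]
    - [1, 0.05, 0, 0, 0, 0, 0]
    - [1, 0.05, 0, 0, 0, 0, 0]

```text
time_s: 21.6
eef_pos: [533.0, 92.3, 250.9]
ee_rot: [0.0, 0.677, 0.736, -0.0]
force: [-0.1, -0.6, -0.3]
grip_width: -0.001
grip_force: 0.0
```

>>> send_rows:
  targets:
    - [1, 0.04, 0.04, 0, 0, 0, 0]
    - [1, 0.04, 0.04, 0, 0, 0, 0]
    - [1, 0.04, 0.04, 0, 0, 0, 0]
    - [1, 0.04, 0, 0, 0, 0, 0]
    - [1, 0.04, 0, 0, 0, 0, 0]
    - [1, 0, 0, 0, 0, 0, 0]
    - [1, 0, 0, 0, 0, 0, 0]
    - [1, 0, 0, 0, 0, 0, 0]
    - [1, 0, 0, 0, 0, 0, 0]
    - [1, 0, 0, 0, 0, 0, 0]

```text
time_s: 22.85
eef_pos: [636.4, 299.8, 250.2]
ee_rot: [0.0, 0.677, 0.736, -0.0]
force: [0.1, -0.4, -0.2]
grip_width: -0.0
grip_force: 0.0
```

```bash
python3 st.py 11 66; python3 - <<'E'
from h import *
o=[]
for n in('top','scene'):
    p=ctrl.capture(n); a=cv2.imread(f'pics/{n}11.png'); u=proj(p,[560,-40,60]); x,y=int(u[0])-45,int(u[1])-60
    o.append(cv2.resize(a[y:y+120,x:x+80],(400,600),interpolation=2))
cv2.imwrite('pics/z11.png',np.hstack(o))
E
```

```text
22.85 [636.38772372 299.82002501 250.2216433 ] [ 0.0992511  -0.35978006 -0.19162714] 282.8492328409781 -1.6224857338311889 yaw 1.655129196209364
top plunger_top 0.66 80.40456955295598 1.0813398484642982
top tooth_tip 0.65 142.6040216746154 1.038753977480706
scene plunger_top 0.72 79.8969579665395 1.0441030400548446
scene tooth_tip 0.44 137.95962311759922 1.0920759269927651
```

View pics/z11.png

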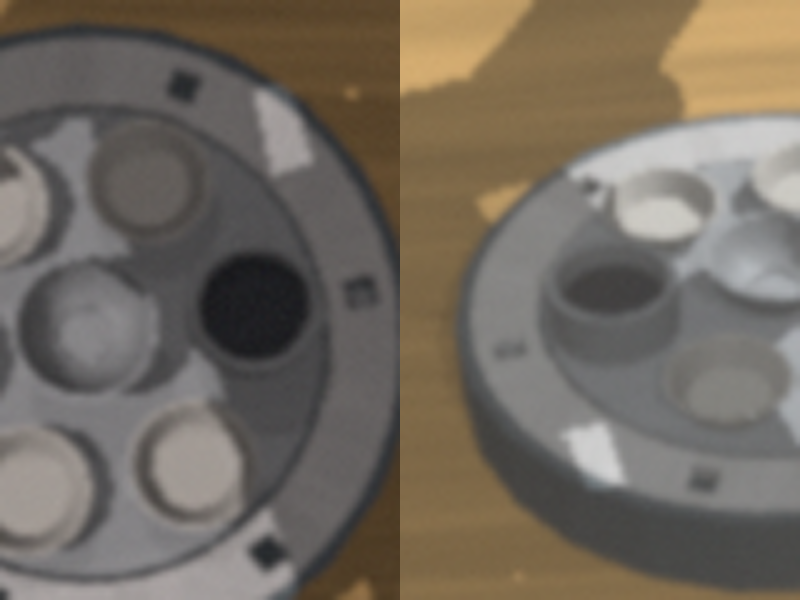

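The tooth fills the target hole (top 362,292; scene 510,348), level with the ring, with the collar on its radius. The dish is still in the middle and the arm is clear. Handing in.

```bash
python3 -c "
from rig import ctrl
print(ctrl.finish_job())"
```

```text
the job is handed in; nothing more can be done
None
```

The table is one hole further clockwise with the tooth up in the next hole, the dish is still in the middle, and the arm was clear of everything at hand-in (about 23 s; no verdict was returned). Partway round the fingertips pressed on the collar rim with about 11 N, so I lifted off once and pushed the last part again from lower inside the collar.

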